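Third hand: stack valve plate and head and hold them on the stop

TASK

Lay the flat valve plate lengthwise in the middle of the jig's deck and let go of it, then set the finned cylinder head squarely on top of it, fins up, and let go. Then push the pile along the deck against the sprung stop and keep it there, both parts square and touching the stop, with the stop pushed about half way in (about 12 N), for the mechanic who will put in the screws: finish while holding this push, do not let go. Never ram the stop to its hard end, and leave the other things on the bench alone.

Things in the scene. Friction and masses are not known exactly. Their poses are not given: they have to be found in the camera images.
- jig: Jig fixed to the bench: dark steel deck 250 (x) x 110 (y) mm, top 20 mm above the bench. Origin: centre of its underside; x runs along the deck towards the stop, z up. Blue guide housing at x = 90 to 122 mm, 80 mm wide, up to 65 mm above the bench; in front of it the sprung stop, its face at x = 50 mm at rest. The deck from x = -125 mm to that face is free.
- stop_face (a point): Point on the sprung stop's flat steel face (80 mm wide in y, 2 to 45 mm above the deck): middle of its width, level with the deck top. At rest 50 mm in +x from the jig's origin; axes parallel to the jig's; moves with the stop. Parts are pressed on it in the jig's +x direction.
- stop (a joint): How far the stop is pushed in, m: 0 at rest, 0.024 at the hard end. Its spring gives 1 N per mm, no preload: 0.012 is half way, 12 N, and there the black rings on its two rods reach the blue housing. The tool must push 1 to 5 N harder, for the pile's sliding friction on the deck.
- valve_plate: Valve plate: flat steel plate 80 (x) x 50 (y) x 12 (z) mm, about 0.15 kg, dark holes in its corners and two larger ports. Origin: centre of its underside, z up. Starts on the bench at one side of the jig. On the jig its 80 mm length runs along the jig's x, either way round. Grip it across its 50 mm width.
- head: Cylinder head: aluminium block 80 (x) x 50 (y) x 30 (z) mm, about 0.2 kg: 14 mm solid base, then five cooling fins along x, the outer ones flush with the sides. Origin: centre of its underside, z up (fins up). Starts on the bench at the other side of the jig. Either way round is right. Grip it across its 50 mm width.
- pump: Small blue and black 12 V compressor with a hoop handle, about 150 x 80 x 145 mm. Bystander.
- gauge: Round pressure gauge, 80 mm dial, on a round foot, 150 mm high. Bystander.
- screw_tray: Grey open tray of screws, 90 x 120 x 30 mm. Bystander.
- screwdriver: Screwdriver lying on the bench, 200 mm long. Bystander.
- wrench: Open-ended wrench lying on the bench, 170 mm long. Bystander.
- bearing: Steel bearing ring, outside 52 mm, 16 mm high. Bystander.
- grease_tin: Round lidded grease tin, 72 mm diameter, 75 mm high. Bystander.
Not all that is in view belongs to the job. Leave any brown look-alike of the valve_plate alone. Several things have the shape of the head; the one meant has the colours described above.

How it is judged:
On the way, in this order (a step that is already met when the one before it is completed fails the run):
1. the valve plate lies flat on the jig's deck, lengthwise, let go, the stop not pushed in (x of valve_plate in the frame of jig between -0.085 and 0.04 m and y of valve_plate in the frame of jig between -0.02 and 0.02 m and z of valve_plate in the frame of jig between 0.017 and 0.0235 m and angle between valve_plate's own z axis and vertical below 0.06 rad and angle between the x axis of valve_plate and the x axis of jig, either way round below 0.15 rad and contact force between the fingers and valve_plate below 0.3 N and linear speed of valve_plate below 0.02 m/s and value of joint stop below 0.003 m), for 0.2 s.
2. the head lies squarely on the valve plate on the deck, fins up, let go, the stop not yet pushed in (x of valve_plate in the frame of jig between -0.085 and 0.04 m and y of valve_plate in the frame of jig between -0.02 and 0.02 m and z of valve_plate in the frame of jig between 0.017 and 0.0235 m and angle between each of valve_plate, head's own z axis and vertical below 0.06 rad and horizontal distance between head and valve_plate below 0.008 m and angle between the x axis of head and the x axis of valve_plate, either way round below 0.12 rad and z of head in the frame of valve_plate between 0.01 and 0.0145 m and contact force between the fingers and head below 0.3 N and contact force between the fingers and valve_plate below 0.3 N and linear speed of each of valve_plate, head below 0.02 m/s and value of joint stop below 0.003 m), for 0.2 s.
At the end, for the whole second after the job is handed in: Fingers hold the pile on the stop, pushed in 6 to 18 mm (6 to 18 N) all through; both parts within 3 mm of its face; plate flat on the deck, within 15 mm of the middle, square within 0.07 rad; head flat on it, fins up, within 4.5 mm and 0.07 rad; all at rest (value of joint stop between 0.006 and 0.018 m and x of each of valve_plate, head in the frame of stop_face above -0.043 m and y of valve_plate in the frame of stop_face between -0.015 and 0.015 m and z of valve_plate in the frame of stop_face between -0.003 and 0.0035 m and z of head in the frame of valve_plate between 0.01 and 0.0145 m and horizontal distance between head and valve_plate below 0.0045 m and angle between the x axis of head and the x axis of valve_plate, either way round below 0.07 rad and angle between the x axis of valve_plate and the x axis of jig, either way round below 0.07 rad and angle between each of valve_plate, head's own z axis and vertical below 0.05 rad and linear speed of each of valve_plate, head below 0.02 m/s and (contact force between the fingers and valve_plate above 2 N or contact force between the fingers and head above 2 N)); the arm keeps its last pose, push and grip.
It fails at once if the stop is rammed to its hard end (value of joint stop above 0.0225 m).
It fails at once if another thing on the bench is moved by more than 25 mm (distance of any of pump, gauge, screw_tray, screwdriver, wrench, bearing, grease_tin from where it was at the start of the episode above 0.025 m).
It also fails if it takes over 67 s, if anything falls off the work surface, if the arm or the gripper's body presses on something with over 40 N, if the wrist force passes 120 N, or if a joint passes its speed limit or range.

ROBOT

A 6-joint arm with a two-finger parallel gripper is mounted at the origin on the work surface. World frame = base frame: x ahead of the robot, y to its left, z up, the work surface at z = 0. Lengths are in m, angles in rad, forces in N, time in s.
With the tool pointing down it reaches from about 0.375 to 0.975 m from the base axis. Payload 3.8 kg.
Tool frame: the origin (TCP) lies midway between the tips of the shut fingers; the grasp point (between the pads) lies 19 mm behind it; z points along the fingers, y is the line along which they close (so a half turn about z gives the same grasp; the last joint's range is limited). The gripper opens to 85 mm and grips with 20 to 120 N. Pads are 22 mm wide; open, the fingers measure 114 mm over their backs; the gripper's body (76 mm by 85 mm) begins 54 mm behind the grasp point. The pads swing forward as they close: fully open they stand 13 mm farther back than shut.
Start: joints at [-1.32, 0.264, 1.604, -0, 1.274, -0.037], TCP at [0.192, -0.647, 0.231] pointing down, gripper open.
Joint ranges: [-2.63, 2.63], [-0.94, 2.18], [0.31, 2.57], [-1.31, 4.45], [0, 2.66], [-2.55, 2.55]. Speed limits (rad/s): [2.57, 2.57, 3.14, 3.14, 3.14, 3.14].

INTERFACE

Orientations are given as a rotation vector (axis times angle).
In Python, from workcell import status, read_camera, workorder, masks_of gives the robot as it stands.
- The arm moves only by the tool drive_tool, never from a script. Its argument "rows" is a list of rows, each a list of 7 numbers: the turn, a rotation vector about the tool's x, y, z in degrees, then the shift along the tool's x, y, z in m, then the opening, from 0 (shut) to 1 (fully open). In form: [[ax, ay, az, tx, ty, tz, claw], ...]. A call has 1 to 8 rows; each row shifts and turns the commanded pose from where the row before left it, along the tool's axes as they then stand; what a row does not reach is not made up. A row lasts 1/12 s, in which the tool goes at most 41.7 mm and 7.16 degrees, less where a joint would pass 70% of its speed; a pose out of reach is approached as far as the arm can. A call is refused whole if a number of a shift passes 0.0417 or a number of a turn 7.16, either way. A call with a gripper value outside its range is refused whole. The fingers move at their own pace and stop on an object; "force" is the grip in N (left out, the last holds). Time passes only in rows, so rows that do not move let the fingers close. It gives the time, the measured TCP pose, the force, the opening and the grip force at its end, in the units of the state.
- status.read_state(): the state, without advancing time (a new reading comes with each control period).
- read_camera(name): name is "side" or "top" or "wrist"; returns a dict with "color" (384x512x3 uint8, red, green, blue), "intrinsics" (3x3 intrinsics, pixels), "world_from_camera" (4x4, takes a point from camera to world coordinates); the wrist camera has in their place "mount" (4x4, takes a point from camera to tool coordinates, whose origin is the TCP and whose axes are the flange's). Camera axes: x right, y up, looking along -z (the intrinsics and any distortion apply to the point x, -y, -z); pixel columns grow to the right and rows downward; lengths in m; the calibration is good to about 2 mm. A picture is of the moment at which its call begins: read the wrist's pose just before it. There is no depth.
- workorder.finish_job(): hands the job in; it is judged then, once.
Trained networks look in a picture, given as the dict that the camera call returned (one of the last four; its "shot" number tells which), for a name from the list of things; names that differ only in an ending like _2 or _b are one class to them, and where a whole thing is asked for, a point or a joint stands for the part that bears it (a point fixed in the world has none). Each returns a list of dicts, best first, with "score" (0 to 1); they miss things now and then, are a little off and sometimes report something else, mostly with a low value. They report only what shows in the picture. A call takes as long as a camera call. They do not tell look-alikes from the thing itself.
- masks_of(picture, name): "mask" (384x512 bool, what is visible of it) and "bbox" ([left, top, right, bottom] in pixels, round what is visible of it).
The state is a dict: "time": time; "q": joint angles; "joint_vel": joint speeds; "joint_torque": joint torques, N m; "tool_pos": TCP position; "tcp_rot": TCP orientation; "wrist_force": force on the tool from outside, world axes, zero at the start; "torque": the same for the moment, N m; "width": opening from 0.0 (shut) to 1.0 (fully open); "grip_force": force on a finger pad.
Only numpy, scipy, OpenCV 4.12 (cv2) and the standard library are available. Lean on these libraries where they do the work, as an engineer would, in place of code of your own. Each camera call takes 0.05 s, during which the arm holds its last target. There are 200 camera calls.

## Working session

There is one attempt and no reset: what is moved stays moved. The work goes in short steps, Python scripts to look and compute and a tool call to move; the robot and the scene stay as the last step left them, time stands still between calls to the robot, and variables do not carry over. Pictures are saved under pics/ and viewed, at most 13 in all, crops included, and the job is handed in when it is done.

Besides the shell and the picture viewer there is one more tool, called after ">>>" as name([rows], argument=value, ...), one row to a line, values as JSON. drive_tool: Moves the arm, as the interface text tells. Its arguments: {"type":"object","properties":{"rows":{"type":"array"},"force":{"type":"number"}},"required":["rows"]}

```bash
mkdir -p pics; ls
python3 - <<'E'
from workcell import status, read_camera, masks_of
import cv2,numpy as np,pickle
s=status.read_state();print(s)
P={}
for n in ["top","side"]:
    p=read_camera(n);P[n]=p
    print(n,p["intrinsics"],p["world_from_camera"],[k for k in p])
    for o in ["jig","valve_plate","head","stop_face"]:
        for d in masks_of(p,o): print(n,o,round(d["score"],2),d["bbox"])
pickle.dump(P,open("p0.pkl","wb"))
cv2.imwrite("pics/a.png",cv2.resize(P["top"]["color"][:,:,::-1],(800,600)))
cv2.imwrite("pics/b.png",cv2.resize(P["side"]["color"][:,:,::-1],(800,600)))
E
```

```text
pics
{'time': 0.0, 'q': array([-1.31990096e+00,  2.64767654e-01,  1.60538013e+00, -1.05216564e-05,
        1.27369349e+00, -3.68713264e-02]), 'joint_vel': array([ 0.00025038, -0.00038503,  0.00035017,  0.00056442, -0.0008389 ,
       -0.0016869 ]), 'joint_torque': array([-2.47629441e-04, -5.15113342e+01, -3.67320693e+01, -7.91535695e-05,
        1.31642295e-02, -1.32959798e-05]), 'tool_pos': array([ 0.19140424, -0.64653028,  0.22994894]), 'tcp_rot': array([-3.10691713e+00, -4.50149187e-01,  3.92686552e-04]), 'wrist_force': array([ 0.33653054,  0.34407793, -1.08288079]), 'torque': array([ 0.03168275,  0.06995941, -0.0065957 ]), 'grip_force': 0.0, 'width': 0.9991442570520294}
top [[367.15284273   0.         265.75882264]
 [  0.         367.15284273 191.38098957]
 [  0.           0.           1.        ]] [[ 0.02925462  0.99237791 -0.11970902  0.41061049]
 [-0.99951288  0.03034482  0.00729399  0.0625475 ]
 [ 0.01087094  0.11943732  0.99278223  1.19621829]
 [ 0.          0.          0.          1.        ]] ['color', 'intrinsics', 'world_from_camera', 'shot']
top jig 0.84 [247.9, 142.4, 
[... 311 characters left out ...]
82.8862453  186.04364709]
 [  0.           0.           1.        ]] [[-0.69494186  0.49959182 -0.51716905 -0.34652495]
 [-0.71888101 -0.49901716  0.48393385  0.88025209]
 [-0.01630684  0.7080889   0.70593498  1.25165142]
 [ 0.          0.          0.          1.        ]] ['color', 'intrinsics', 'world_from_camera', 'shot']
side jig 0.8 [216.2, 159.7, 286.9, 213.2]
side valve_plate 0.89 [211.5, 225.3, 237.5, 247.5]
side valve_plate 0.88 [244.8, 244.5, 263.7, 269.5]
side head 0.86 [307.1, 143.7, 326.5, 162.8]
side head 0.69 [299.3, 161.2, 316.0, 188.9]
side head 0.28 [310.1, 107.6, 332.2, 134.1]
side stop_face 0.47 [254.8, 106.5, 268.8, 138.1]
side stop_face 0.46 [229.2, 166.1, 244.6, 186.1]
```

View pics/a.png

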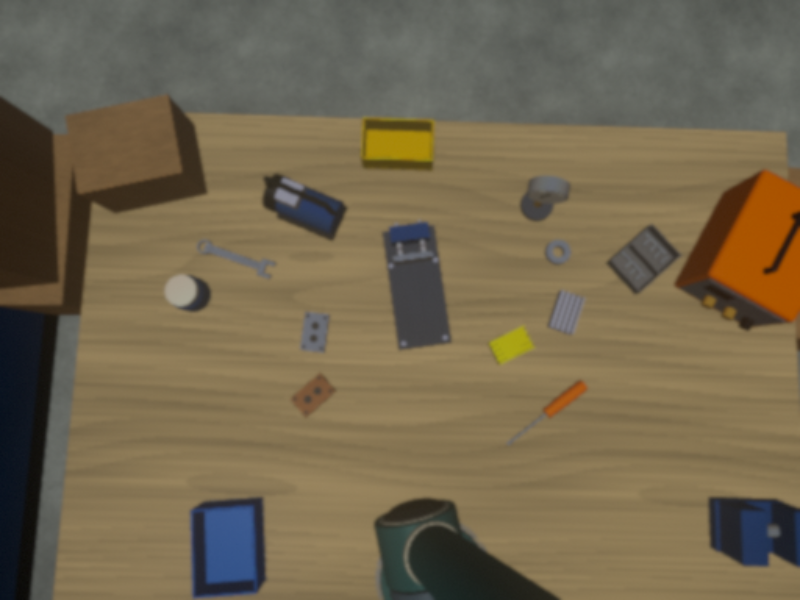

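```bash
cat > h.py <<'E'
import numpy as np,cv2,pickle
def w2p(p,X):
    T=np.linalg.inv(p["world_from_camera"]);c=(T[:3,:3]@np.asarray(X,float).T+T[:3,3:]).T
    K=p["intrinsics"];return np.c_[K[0,0]*c[:,0]/-c[:,2]+K[0,2],K[1,1]*-c[:,1]/-c[:,2]+K[1,2]]
def p2w(p,uv,z):
    K=p["intrinsics"];T=p["world_from_camera"];uv=np.atleast_2d(np.asarray(uv,float))
    d=np.c_[(uv[:,0]-K[0,2])/K[0,0],-(uv[:,1]-K[1,2])/K[1,1],-np.ones(len(uv))]@T[:3,:3].T
    return T[:3,3]+d*((z-T[2,3])/d[:,2])[:,None]
def wristpic():
    from workcell import status,read_camera
    from scipy.spatial.transform import Rotation as R
    s=status.read_state();p=read_camera("wrist");M=np.eye(4);M[:3,:3]=R.from_rotvec(s["tcp_rot"]).as_matrix();M[:3,3]=s["tool_pos"]
    p["world_from_camera"]=M@p["mount"];return s,p
E
python3 - <<'E'
import pickle,cv2,numpy as np
P=pickle.load(open("p0.pkl","rb"))
a=P["top"]["color"][125:285,170:400,::-1];b=P["side"]["color"][90:290,190:350,::-1]
a=cv2.resize(a,(800,556),interpolation=cv2.INTER_CUBIC)
cv2.imwrite("pics/c.png",a)
cv2.imwrite("pics/d.png",cv2.resize(b,(480,600),interpolation=cv2.INTER_CUBIC))
E
```

```text
(no output)
```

View pics/c.png

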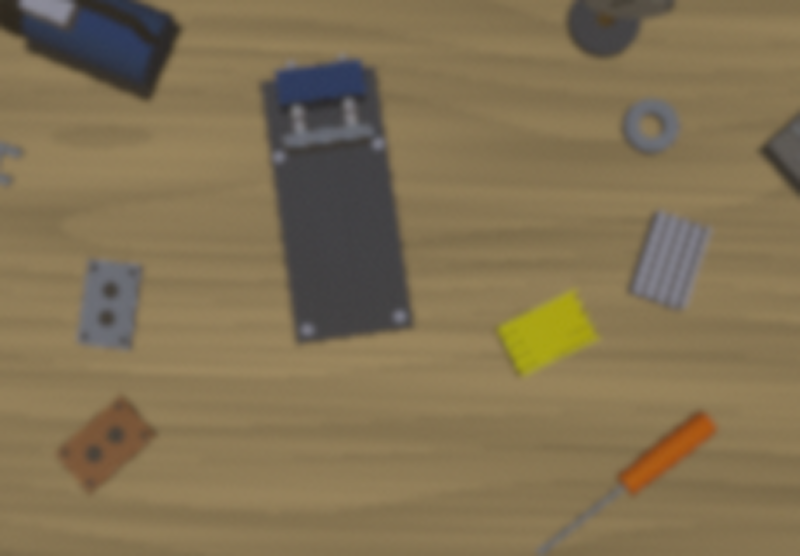

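View pics/d.png

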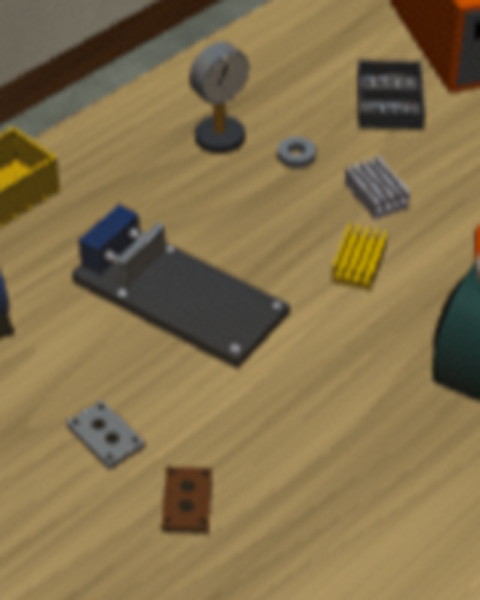

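The aluminium head candidates are grey finned at top px (362,199) and yellow finned at (327,220), so I choose the grey one. The plate candidates are steel grey at (201,213) and brown at (201,253), so I choose the steel one. The crop confirms both, and the jig's +x points up in the picture, away from the robot.

```bash
cat >> h.py <<'E'
def box(x,y,yaw,z0,z1,L=.08,W=.05):
    c,s=np.cos(yaw),np.sin(yaw)
    return np.array([[x+c*a-s*b,y+s*a+c*b,z] for z in(z0,z1) for a in(-L/2,L/2) for b in(-W/2,W/2)])
def fit(views,z0,z1,x0,L=.08,W=.05):
    """views: list of (pic, mask); pose by soft-edged silhouette match"""
    from scipy.optimize import minimize
    def cost(v):
        t=0
        for p,m in views:
            h=cv2.convexHull(w2p(p,box(*v,z0,z1,L,W)).astype(np.float32))
            im=np.zeros(m.shape,np.uint8);cv2.fillConvexPoly(im,np.round(h*16).astype(np.int32),255,cv2.LINE_AA,4)
            a=cv2.GaussianBlur(im/255.,(0,0),1.5);b=cv2.GaussianBlur(m.astype(float),(0,0),1.5)
            t+=((a-b)**2).sum()/m.sum()
        return t
    best=None
    for dy in np.arange(-np.pi/2,np.pi/2,np.pi/8):
        v=np.array([x0[0],x0[1],dy])
        r=minimize(cost,v,method="Nelder-Mead",options=dict(initial_simplex=v+np.r_[np.zeros((1,3)),np.diag([.01,.01,.3])],xatol=1e-4,fatol=1e-5))
        if best is None or r.fun<best.fun: best=r
    return best.x,best.fun
E
python3 - <<'E'
from h import *
from workcell import read_camera,masks_of
def near(p,n,uv): return min(masks_of(p,n),key=lambda d:np.hypot((d["bbox"][0]+d["bbox"][2])/2-uv[0],(d["bbox"][1]+d["bbox"][3])/2-uv[1]))["mask"]
t=read_camera("top");s=read_camera("side")
for n,ut,us,h in[("valve_plate",(201,213),(225,236),.012),("head",(362,199),(317,153),.03)]:
    mt,ms=near(t,n,ut),near(s,n,us); x0=p2w(t,ut,h)[0]
    for vs in([(t,mt)],[(s,ms)],[(t,mt),(s,ms)]): print(n,fit(vs,0,h,x0))
c=np.array([[263,82],[374,67],[412,325],[298,343]])/3.478+[170,125]
w=p2w(t,c,.02);print(w[:,:2],w.mean(0),[np.linalg.norm(w[i]-w[i-1]) for i in range(4)])
c=np.array([[73,273],[240,362],[290,308]])/3+[190,90]
w2=p2w(s,c,[.0,0,.02][0]);print(w2[:,:2])
print("yaw",[np.arctan2(*(w[a]-w[b])[[1,0]]) for a,b in((0,3),(1,2))])
m=max(masks_of(t,"jig"),key=lambda d:d["score"])["mask"];print(fit([(t,m)],0,.02,w.mean(0),.25,.11))
E
```

```text
valve_plate (array([ 0.47966861,  0.26133583, -0.11609057]), np.float64(0.027478703925120338))
valve_plate (array([ 0.47567195,  0.26110632, -0.078193  ]), np.float64(0.04678060331283014))
valve_plate (array([ 0.47761764,  0.26122516, -0.09203008]), np.float64(0.08129455788290535))
head (array([ 0.53610851, -0.25484375, -0.29525304]), np.float64(0.005081873196012829))
head (array([ 0.53326469, -0.25789798, -0.41677681]), np.float64(0.08263055465751608))
head (array([ 0.53470794, -0.25574311, -0.33749645]), np.float64(0.10316500816969525))
[[ 0.69137874  0.12388104]
 [ 0.70914718  0.0198697 ]
 [ 0.46744954 -0.02127309]
 [ 0.44784312  0.08302948]] [0.57895465 0.05137678 0.02      ] [np.float64(0.24693815396430174), np.float64(0.10551814038892492), np.float64(0.2451743827358606), np.float64(0.10612933951974773)]
[[ 0.70010699  0.11445681]
 [ 0.44934911  0.07324387]
 [ 0.46866943 -0.03166474]]
yaw [np.float64(0.16619642346369587), np.float64(0.16860803757336115)]
(array([0.58338388, 0.05494583, 0.17006434]), np.float64(0.009037066514725632))
```

>>> drive_tool([
  [0,0,5.5,0.02,0,0,1],
  [0,0,5.5,0.02,0,0,1],
  [0,0,5.5,0.02,0,0,1],
  [0,0,5.5,0.02,0,0,1],
  [0,0,0,0.02,-0.038,0,1],
  [0,0,0,0.02,-0.038,0,1],
  [0,0,0,0.02,-0.038,0,1],
  [0,0,0,0.02,-0.038,0,1],
])

```text
time: 1.52
tool_pos: [0.3625, -0.495, 0.2311]
tcp_rot: [-3.138, 0.152, -0.0]
wrist_force: [0.1, 1.0, 0.6]
width: 1.0
grip_force: 0.0
```

>>> drive_tool([
  [0,0,0,0.01,-0.038,0,1],
  [0,0,0,0.01,-0.038,0,1],
  [0,0,0,0.01,-0.038,0,1],
  [0,0,0,0.01,-0.038,0,1],
  [0,0,0,0.01,-0.038,0,1],
  [0,0,0,0.01,-0.038,0,1],
  [0,0,0,0.01,-0.038,0,1],
  [0,0,0,0.01,-0.038,0,1],
])

```text
time: 2.18
tool_pos: [0.4709, -0.1998, 0.2317]
tcp_rot: [3.138, -0.151, 0.001]
wrist_force: [0.7, 0.3, -0.0]
width: 1.002
grip_force: 0.0
```

>>> drive_tool([
  [0,0,0,0,-0.038,0,1],
  [0,0,0,0,-0.038,0,1],
  [0,0,0,0,-0.038,0,1],
  [0,0,0,0,-0.038,0,1],
  [0,0,0,0,-0.038,0,1],
  [0,0,0,0,-0.038,0,1],
  [0,0,0,0,-0.038,0,1],
  [0,0,0,0,-0.038,0,1],
])

```text
time: 2.85
tool_pos: [0.4997, 0.1029, 0.2317]
tcp_rot: [-3.138, 0.151, -0.002]
wrist_force: [0.5, -0.3, 0.4]
width: 1.0
grip_force: 0.0
```

Run:
```python
from h import *
s,p=wristpic();s,p=wristpic();pickle.dump(p,open("pj.pkl","wb"));print(s["tool_pos"],s["tcp_rot"],p["mount"].round(3),p["intrinsics"].round(0))
print(w2p(p,box(.579,.0515,.168,.02,.02,.25,.11)).round())
cv2.imwrite("pics/e.png",p["color"][:,:,::-1])
```

```text
[0.5001172  0.10929579 0.23182786] [-3.13203308e+00  1.46127462e-01 -2.07038991e-03] [[ 0.001  0.961  0.278  0.07 ]
 [ 1.    -0.001  0.001 -0.   ]
 [ 0.001  0.278 -0.961 -0.143]
 [ 0.     0.     0.     1.   ]] [[275.   0. 257.]
 [  0. 275. 190.]
 [  0.   0.   1.]]
[[360. 183.]
 [280. 203.]
 [324. -32.]
 [227.  -2.]
 [360. 183.]
 [280. 203.]
 [324. -32.]
 [227.  -2.]]
```

View pics/e.png

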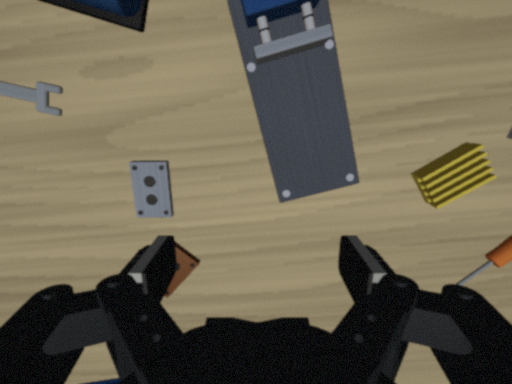

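The wrist view shows the deck's near corners at about (358,182) and (280,202), close to the predictions. The steel plate is at (151,189).

Run:
```python
from h import *
from workcell import masks_of
s,p=wristpic()
for d in masks_of(p,"valve_plate"):
    print(d["score"],d["bbox"])
    c=np.array(d["bbox"]).reshape(2,2).mean(0)
    if abs(c-[151,189]).max()<15: print(fit([(p,d["mask"])],0,.012,p2w(p,c,.012)[0]))
# deck edges: dark threshold
g=cv2.cvtColor(p["color"],cv2.COLOR_RGB2GRAY).astype(float)
def edges(x0,y0,x1,y1,n=40,r=8):
    out=[];d=np.array([x1-x0,y1-y0],float);d/=np.hypot(*d);nn=np.array([-d[1],d[0]])
    for t in np.linspace(.1,.9,n):
        q=np.array([x0,y0])+t*np.array([x1-x0,y1-y0]);k=np.arange(-r,r+.1,.25);pt=(q+k[:,None]*nn).astype(np.float32)
        v=cv2.remap(cv2.GaussianBlur(g,(0,0),1).astype(np.float32),pt[:,:1],pt[:,1:],cv2.INTER_LINEAR)[:,0]
        out.append(pt[np.abs(np.gradient(v)).argmax()])
    return np.array(out)
for nm,e in(("left",(246,70,278,195)),("right",(337,70,357,175)),("near",(281,202,358,182))):
    w=p2w(p,edges(*e),.02)[:,:2];w=w[np.abs(w-np.median(w,0)).max(1)<.2]
    l=cv2.fitLine(w.astype(np.float32),cv2.DIST_HUBER,0,.0005,.001).ravel();print(nm,l,np.arctan2(l[1],l[0]))
    c,sn=np.cos(.168),np.sin(.168);print(" in jig0:",((w-[.579,.0515])@np.array([[c,-sn],[sn,c]])).mean(0))
```

```text
0.95 [162.0, 244.0, 198.6, 298.0]
0.71 [125.2, 161.6, 165.0, 217.6]
(array([ 0.47913414,  0.26052337, -0.0686624 ]), np.float64(0.018489205596557607))
left [0.984471   0.17554703 0.54493797 0.10231817] 0.1764614
 in jig0: [-0.02974509  0.05574479]
right [ 0.98549634  0.16969651  0.53995764 -0.00927151] 0.17052172
 in jig0: [-0.04448392 -0.05338991]
near [ 0.16836952 -0.985724    0.45714667  0.02801569] -1.401621
 in jig0: [-0.12381915 -0.00427272]
```

>>> drive_tool([
  [0,0,0,-0.007,-0.03,0,1],
  [0,0,0,-0.007,-0.03,0,1],
  [0,0,0,-0.007,-0.03,0,1],
  [0,0,0,-0.007,-0.03,0,1],
  [0,0,0,-0.007,-0.03,0,1],
  [0,0,0,0,0,0,1],
  [0,0,0,0,0,0,1],
])

```text
time: 3.63
tool_pos: [0.4794, 0.2533, 0.2312]
tcp_rot: [3.137, -0.15, -0.0]
wrist_force: [0.2, -0.5, -0.4]
width: 0.998
grip_force: 0.0
```

Run:
```python
from h import *
from workcell import masks_of
s,p=wristpic();print(s["tool_pos"],s["tcp_rot"])
for d in masks_of(p,"valve_plate"):
    c=np.array(d["bbox"]).reshape(2,2).mean(0);print(d["bbox"],d["score"],p2w(p,c,.012)[0])
    print(fit([(p,d["mask"])],0,.012,p2w(p,c,.012)[0]))
```

```text
[0.47944521 0.25331469 0.23120579] [ 3.13729061e+00 -1.49616704e-01 -4.13655519e-05]
[234.1, 220.2, 294.2, 273.4] 0.85 [0.35784412 0.25449725 0.012     ]
(array([ 0.35092638,  0.25762445, -0.83512129]), np.float64(0.0321411362896963))
[231.8, 135.3, 266.5, 196.2] 0.55 [0.47912184 0.26399161 0.012     ]
(array([ 0.47854963,  0.26018151, -0.09940777]), np.float64(0.013012779270149953))
[1.4, 102.3, 81.7, 166.2] 0.42 [0.54562552 0.52715166 0.012     ]
(array([0.55117954, 0.5359558 , 1.27833459]), np.float64(0.2635918839396033))
```

The plate is at about (0.479, 0.260) with yaw -0.09, and the gripper is already aligned. I'm descending.

>>> drive_tool([
  [0,0,0,0,-0.007,0.03,1],
  [0,0,0,0,0,0.03,1],
  [0,0,0,0,0,0.03,1],
  [0,0,0,0,0,0.03,1],
  [0,0,0,0,0,0.03,1],
  [0,0,0,0,0,0.03,1],
  [0,0,0,0,0,0.02,1],
  [0,0,0,0,0,0.015,1],
])

```text
time: 4.4
tool_pos: [0.4789, 0.2577, 0.0137]
tcp_rot: [3.135, -0.155, -0.005]
wrist_force: [0.7, 0.3, -0.8]
width: 1.0
grip_force: 0.0
```

>>> drive_tool([
  [0,0,0,0,0,0.006,1],
  [0,0,0,0,0,0.005,1],
  [0,0,0,0,0,0,0.9],
  [0,0,0,0,0,0,0.75],
])

```text
time: 4.73
tool_pos: [0.481, 0.2604, 0.0062]
tcp_rot: [-3.137, 0.152, -0.002]
wrist_force: [-0.1, 0.5, -0.3]
width: 0.783
grip_force: 0.0
```

>>> drive_tool([
  [0,0,0,-0.001,0,0.004,0.7],
  [0,0,0,0,0,0,0.5],
  [0,0,0,0,0,0,0.4],
  [0,0,0,0,0,0,0.3],
  [0,0,0,0,0,0,0.3],
  [0,0,0,0,0,0,0.3],
], force=40)

```text
time: 5.23
tool_pos: [0.4797, 0.2611, 0.0023]
tcp_rot: [-3.137, 0.151, -0.002]
wrist_force: [0.1, -1.0, 6.7]
width: 0.57
grip_force: 42.2
```

>>> drive_tool([
  [0,0,0,0,0,-0.005,0.3],
  [0,0,0,0,0,-0.015,0.3],
  [0,0,0,0,0,-0.02,0.3],
  [0,0,0,0,0,-0.02,0.3],
  [0,0,0,0,0,-0.02,0.3],
  [0,0,0,0,0,0,0.3],
])

```text
time: 5.73
tool_pos: [0.4815, 0.2622, 0.0852]
tcp_rot: [-3.135, 0.151, -0.009]
wrist_force: [1.5, 0.1, -1.3]
width: 0.571
grip_force: 41.9
```

>>> drive_tool([
  [0,0,-3.8,0,0,0,0.3],
  [0,0,-3.8,0,0,0,0.3],
  [0,0,-3.8,0,0,0,0.3],
  [0,0,-3.8,0,0,0,0.3],
  [0,0,0,0.003,0.01,0,0.3],
  [0,0,0,0.004,0.025,0,0.3],
  [0,0,0,0.004,0.03,0,0.3],
  [0,0,0,0.004,0.03,0,0.3],
])

```text
time: 6.4
tool_pos: [0.5093, 0.1683, 0.0801]
tcp_rot: [3.13, 0.265, -0.002]
wrist_force: [0.6, -0.6, -1.4]
width: 0.572
grip_force: 41.9
```

>>> drive_tool([
  [0,0,0,0.004,0.03,0,0.3],
  [0,0,0,0.004,0.03,0,0.3],
  [0,0,0,0.004,0.03,0,0.3],
  [0,0,0,0.004,0.028,0,0.3],
  [0,0,0,0,0.01,0,0.3],
  [0,0,0,0,0,0,0.3],
  [0,0,0,0,0,0,0.3],
])

```text
time: 6.98
tool_pos: [0.5463, 0.0456, 0.0804]
tcp_rot: [-3.13, -0.261, 0.003]
wrist_force: [-0.7, 0.2, -2.5]
width: 0.572
grip_force: 42.0
```

Run:
```python
from h import *
s,p=wristpic();s,p=wristpic();print(s["tool_pos"],s["tcp_rot"],s["wrist_force"])
yaw=2*np.arctan2(s["tcp_rot"][1],s["tcp_rot"][0])
J=np.array([.580,.0527]);c,sn=np.cos(.17),np.sin(.17)
print("in jig",(s["tool_pos"][:2]-J)@np.array([[c,-sn],[sn,c]]),yaw%np.pi)
im=p["color"][:,:,::-1].copy()
for q in w2p(p,box(*J,.17,.02,.02,.25,.11)[:4]): cv2.circle(im,(int(q[0]),int(q[1])),2,(0,0,255),-1)
cv2.imwrite("pics/f.png",im)
```

```text
[0.54625107 0.04636393 0.08048982] [-3.12990481e+00 -2.62920761e-01  2.46836023e-03] [-0.94610409  0.11242406 -1.72922781]
in jig [-0.03433439 -0.00053501] 0.16761208484584422
```

View pics/f.png

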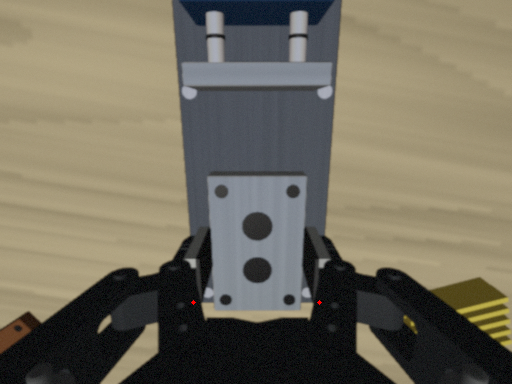

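The plate is held square, about centred over the deck in front of the stop, so I'm lowering it.

>>> drive_tool([
  [0,0,0,0,0,0.02,0.3],
  [0,0,0,0,0,0.02,0.3],
  [0,0,0,0,0,0.008,0.3],
  [0,0,0,0,0,0.005,0.3],
  [0,0,0,0,0,0.003,0.3],
  [0,0,0,0,0,0,0.3],
])

```text
time: 7.58
tool_pos: [0.5469, 0.0467, 0.0251]
tcp_rot: [-3.13, -0.266, 0.001]
wrist_force: [-0.0, -0.4, -1.5]
width: 0.574
grip_force: 42.0
```

>>> drive_tool([
  [0,0,0,0,0,0.0015,0.3],
  [0,0,0,0,0,0.001,0.3],
  [0,0,0,0,0,0,0.3],
  [0,0,0,0,0,0,0.3],
])

```text
time: 7.92
tool_pos: [0.5475, 0.0461, 0.0233]
tcp_rot: [3.13, 0.265, 0.002]
wrist_force: [-0.3, -0.2, -1.6]
width: 0.57
grip_force: 42.0
```

>>> drive_tool([
  [0,0,0,0,0,0.001,0.3],
  [0,0,0,0,0,0.0005,0.3],
  [0,0,0,0,0,0,0.3],
  [0,0,0,0,0,0,0.3],
])

```text
time: 8.25
tool_pos: [0.5477, 0.0461, 0.0223]
tcp_rot: [3.13, 0.265, 0.001]
wrist_force: [-2.1, 0.6, 5.8]
width: 0.57
grip_force: 42.7
```

>>> drive_tool([
  [0,0,0,0,0,0,0.65],
  [0,0,0,0,0,0,0.8],
  [0,0,0,0,0,0,1],
  [0,0,0,0,0,0,1],
  [0,0,0,0,0,-0.02,1],
  [0,0,0,0,0,-0.04,1],
  [0,0,0,0,0,-0.04,1],
  [0,0,0,0,0,-0.04,1],
])

```text
time: 8.92
tool_pos: [0.5462, 0.0461, 0.1619]
tcp_rot: [-3.13, -0.265, 0.003]
wrist_force: [1.3, 0.2, -0.1]
width: 0.999
grip_force: 0.0
```

>>> drive_tool([
  [0,0,0,0,0,-0.03,1],
  [0,0,0,0,0,-0.03,1],
  [0,0,0,0,0,0,1],
  [0,0,0,0,0,0,1],
])

```text
time: 9.25
tool_pos: [0.5488, 0.0462, 0.2241]
tcp_rot: [3.13, 0.265, 0.009]
wrist_force: [-0.4, 0.9, -0.8]
width: 0.997
grip_force: 0.0
```

```bash
cat > m.py <<'E'
from h import *
from workcell import masks_of
J=np.array([.580,.0527]);YJ=.17;RJ=np.array([[np.cos(YJ),-np.sin(YJ)],[np.sin(YJ),np.cos(YJ)]])
def jig(xy): return (np.asarray(xy)[:2]-J)@RJ
def show(s,p,name,z0,z1):
    y=(2*np.arctan2(s["tcp_rot"][1],s["tcp_rot"][0])+np.pi/2)%np.pi-np.pi/2
    print("tcp",s["tool_pos"].round(4),"yaw",round(y,4),"jig",jig(s["tool_pos"]).round(4),"F",s["wrist_force"].round(1))
    for d in masks_of(p,name):
        c=np.array(d["bbox"]).reshape(2,2).mean(0);v,f=fit([(p,d["mask"])],z0,z1,p2w(p,c,z1)[0])
        print(name,d["bbox"],round(d["score"],2),v.round(4),"cost",round(f,3),"jig",jig(v).round(4),"yawj",round(v[2]-YJ,3))
E
python3 - <<'E'
from m import *
s,p=wristpic();show(s,p,"valve_plate",.02,.032)
E
```

```text
tcp [0.5488 0.0462 0.2241] yaw 0.1691 jig [-0.0318 -0.0011] F [-0.4  0.9 -0.8]
valve_plate [62.0, 243.7, 126.9, 291.8] 0.69 [ 0.3671  0.2489 -0.7301] cost 0.217 jig [-0.1767  0.2294] yawj -0.9
valve_plate [235.8, 137.4, 274.8, 202.0] 0.61 [0.5474 0.047  0.1768] cost 0.012 jig [-0.0331 -0.0001] yawj 0.007
```

>>> drive_tool([
  [0,0,5.3,0,0,0,1],
  [0,0,5.3,0,0,0,1],
  [0,0,5.3,0,0,0,1],
  [0,0,5.3,0,0,0,1],
  [0,0,5.4,0,0,0,1],
  [0,0,0,0.0075,0.0292,0,1],
  [0,0,0,0.0075,0.0292,0,1],
  [0,0,0,0.0075,0.0292,0,1],
])

```text
time: 10.02
tool_pos: [0.5415, -0.0445, 0.2184]
tcp_rot: [3.108, -0.459, -0.008]
wrist_force: [0.6, 0.2, 0.2]
width: 1.001
grip_force: 0.0
```

>>> drive_tool([
  [0,0,0,0.0075,0.0292,0,1],
  [0,0,0,0.0075,0.0292,0,1],
  [0,0,0,0.0075,0.0292,0,1],
  [0,0,0,0.0075,0.0292,0,1],
  [0,0,0,0.0075,0.0292,0,1],
  [0,0,0,0.0075,0.0292,0,1],
  [0,0,0,0,0,0,1],
  [0,0,0,0,0,0,1],
])

```text
time: 10.68
tool_pos: [0.5337, -0.2257, 0.2185]
tcp_rot: [-3.105, 0.466, 0.007]
wrist_force: [-0.2, -0.3, -0.1]
width: 0.999
grip_force: 0.0
```

Run:
```python
from m import *
s,p=wristpic();show(s,p,"head",0,.03)
cv2.imwrite("pics/g.png",p["color"][:,:,::-1])
```

```text
tcp [ 0.5337 -0.2257  0.2185] yaw -0.2982 jig [-0.0928 -0.2666] F [-0.2 -0.3 -0.1]
head [181.3, 198.4, 247.8, 263.6] 0.71 [ 0.4646 -0.1463  2.0566] cost 0.027 jig [-0.1474 -0.1766] yawj 1.887
head [261.4, 124.4, 303.7, 193.6] 0.63 [ 0.5359 -0.2583 -0.3223] cost 0.024 jig [-0.0961 -0.2991] yawj -0.492
```

View pics/g.png

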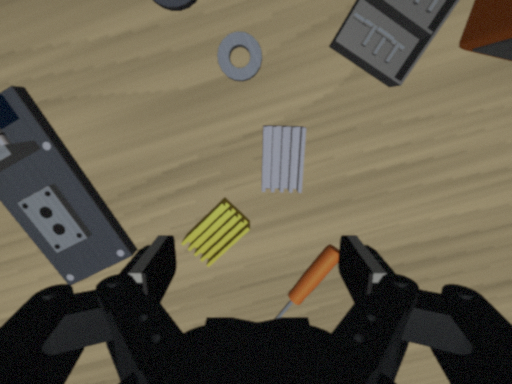

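The grey head is at px (284,158), with its fins along the tool x and the grip axis aligned.

>>> drive_tool([
  [0,0,0,0.006,0.016,0,1],
  [0,0,0,0.006,0.0155,0,1],
  [0,0,0,0,0,0.03,1],
  [0,0,0,0,0,0.03,1],
  [0,0,0,0,0,0,1],
  [0,0,0,0,0,0,1],
])

```text
time: 11.28
tool_pos: [0.5359, -0.2572, 0.1589]
tcp_rot: [-3.106, 0.46, 0.009]
wrist_force: [-0.1, 0.5, 0.1]
width: 1.001
grip_force: 0.0
```

Run:
```python
from m import *
s,p=wristpic();show(s,p,"head",0,.03)
```

```text
tcp [ 0.5359 -0.2572  0.1589] yaw -0.2944 jig [-0.0959 -0.298 ] F [-0.1  0.5  0.1]
head [231.4, 138.0, 285.6, 220.4] 0.9 [ 0.5357 -0.2581 -0.3155] cost 0.027 jig [-0.0963 -0.2988] yawj -0.486
head [166.5, 221.1, 225.9, 299.7] 0.78 [ 0.4599 -0.1504 -0.8465] cost 0.317 jig [-0.1528 -0.1799] yawj -1.016
head [279.7, 270.4, 335.4, 319.1] 0.29 [ 0.3557 -0.2672 -0.1455] cost 1.803 jig [-0.2752 -0.2773] yawj -0.315
```

>>> drive_tool([
  [0,0,1,0,0.001,0.03,1],
  [0,0,0,0,0,0.03,1],
  [0,0,0,0,0,0.03,1],
  [0,0,0,0,0,0.03,1],
  [0,0,0,0,0,0.02,0.9],
  [0,0,0,0,0,0.009,0.8],
  [0,0,0,0,0,0,0.75],
  [0,0,0,0,0,0,0.7],
])

```text
time: 12.05
tool_pos: [0.5387, -0.2601, 0.014]
tcp_rot: [3.103, -0.489, 0.004]
wrist_force: [-0.4, 0.0, 0.4]
width: 0.7
grip_force: 0.0
```

>>> drive_tool([
  [0,0,0,0,0,0,0.5],
  [0,0,0,0,0,0,0.4],
  [0,0,0,0,0,0,0.3],
  [0,0,0,0,0,0,0.3],
  [0,0,0,0,0,0,0.3],
  [0,0,0,0,0,0,0.3],
])

```text
time: 12.55
tool_pos: [0.5396, -0.2607, 0.0152]
tcp_rot: [3.102, -0.489, 0.008]
wrist_force: [-0.6, 1.3, 6.4]
width: 0.571
grip_force: 43.9
```

>>> drive_tool([
  [0,0,0,0,0,-0.005,0.3],
  [0,0,0,0,0,-0.015,0.3],
  [0,0,0,0,0,-0.03,0.3],
  [0,0,0,0,0,-0.03,0.3],
  [0,0,0,0,0,-0.03,0.3],
  [0,0,0,0,0,-0.01,0.3],
  [0,0,0,0,0,0,0.3],
])

```text
time: 13.13
tool_pos: [0.5397, -0.2608, 0.1364]
tcp_rot: [3.101, -0.489, 0.011]
wrist_force: [1.1, 0.3, -1.5]
width: 0.575
grip_force: 43.1
```

Run:
```python
from m import *
s,p=wristpic();s,p=wristpic();z=s["tool_pos"][2]-.0152;show(s,p,"head",z,z+.03);print(s["width"],s["grip_force"],s["tcp_rot"])
cv2.imwrite("pics/i.png",p["color"][:,:,::-1])
```

```text
tcp [ 0.5381 -0.26    0.1336] yaw -0.3125 jig [-0.0942 -0.3011] F [ 0.7  0.8 -2.3]
head [202.8, 173.4, 306.6, 323.9] 0.86 [ 0.5342 -0.2584 -0.3227] cost 0.072 jig [-0.0978 -0.2989] yawj -0.493
head [151.2, 248.1, 208.0, 286.0] 0.57 [ 0.3883 -0.1816  1.5292] cost 0.496 jig [-0.2286 -0.1985] yawj 1.359
0.5738671000858306 43.05144667625427 [ 3.10220885 -0.48878105  0.00478016]
```

View pics/i.png

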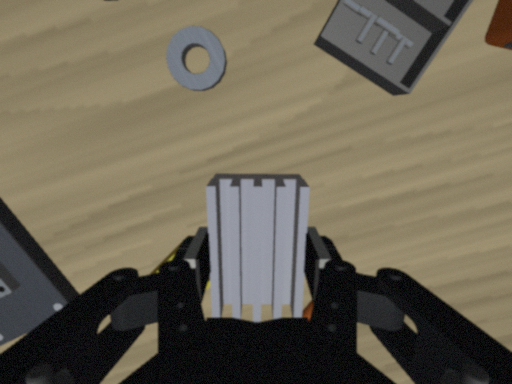

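Head firmly held and level, front bottom edge at row 174, fin tops at about 187. Checking the along-grip offset from the front edges of both holds.

Run:
```python
from m import *
M=pickle.load(open("pj.pkl","rb"))
def tool(uv,zt):  # pixel -> tool frame at tool z=zt (flange axes), tool-frame plane
    q=dict(intrinsics=M["intrinsics"],world_from_camera=M["mount"]);return p2w(q,uv,zt)[0][0]
for nm,f,tops in(("plate","f",[(-.0023,"bottom"),(-.0143+.0,"top")]),("head","i",[(.0152,"bottom"),(-.0148,"top")])):
    g=cv2.imread(f"pics/{f}.png",0).astype(float)[160:200,225:290].mean(1);d=np.gradient(cv2.GaussianBlur(g,(1,3),0).ravel())
    o=np.argsort(-abs(d))[:8]+160;print(nm,sorted(o.tolist()),g[8:36].round().tolist())
tz=lambda h,c:c-h
print("plate bottom rows",[(r,round(tool((257,r),.0023)-.04,4)) for r in(171,172,173)])
print("plate top rows",[(r,round(tool((257,r),.0023-.012)-.04,4)) for r in(175,176,177,178)])
print("head bottom",[(r,round(tool((257,r),.0152)-.04,4)) for r in(173,174,175)])
print("head base top",[(r,round(tool((257,r),.0012)-.04,4)) for r in(178,180,182)])
print("head fin top",[(r,round(tool((257,r),.0152-.03)-.04,4)) for r in(178,180,185,187)])
```

```text
plate [170, 171, 172, 174, 175, 176, 177, 178] [82.0, 82.0, 78.0, 66.0, 57.0, 57.0, 60.0, 81.0, 115.0, 133.0, 138.0, 139.0, 140.0, 140.0, 140.0, 139.0, 139.0, 139.0, 137.0, 135.0, 133.0, 132.0, 132.0, 131.0, 131.0, 132.0, 133.0, 135.0]
head [172, 173, 174, 175, 178, 179, 186, 187] [130.0, 131.0, 131.0, 130.0, 127.0, 109.0, 83.0, 66.0, 64.0, 66.0, 78.0, 101.0, 113.0, 116.0, 116.0, 114.0, 113.0, 116.0, 128.0, 142.0, 147.0, 147.0, 147.0, 148.0, 147.0, 147.0, 148.0, 148.0]
plate bottom rows [(171, np.float64(-0.0013)), (172, np.float64(-0.0019)), (173, np.float64(-0.0024))]
plate top rows [(175, np.float64(-0.0008)), (176, np.float64(-0.0013)), (177, np.float64(-0.0018)), (178, np.float64(-0.0023))]
head bottom [(173, np.float64(-0.0053)), (174, np.float64(-0.0059)), (175, np.float64(-0.0065))]
head base top [(178, np.float64(-0.0049)), (180, np.float64(-0.0061)), (182, np.float64(-0.0072))]
head fin top [(178, np.float64(-0.001)), (180, np.float64(-0.002)), (185, np.float64(-0.0045)), (187, np.float64(-0.0055))]
```

>>> drive_tool([
  [0,0,-5.5,0,0,0,0.3],
  [0,0,-5.5,0,0,0,0.3],
  [0,0,-5.5,0,0,0,0.3],
  [0,0,-5.5,0,0,0,0.3],
  [0,0,-5.6,0,0,0,0.3],
  [0,0,0,0.005,-0.02,0,0.3],
  [0,0,0,0.006,-0.03,0,0.3],
  [0,0,0,0.006,-0.03,0,0.3],
])

```text
time: 13.95
tool_pos: [0.5384, -0.1768, 0.1289]
tcp_rot: [-3.128, -0.262, 0.008]
wrist_force: [0.2, 1.7, -1.5]
width: 0.576
grip_force: 43.0
```

>>> drive_tool([
  [0,0,0,0.006,-0.03,0,0.3],
  [0,0,0,0.006,-0.03,0,0.3],
  [0,0,0,0.006,-0.03,0,0.3],
  [0,0,0,0.006,-0.03,0,0.3],
  [0,0,0,0.006,-0.03,0,0.3],
  [0,0,0,0.006,-0.03,0,0.3],
  [0,0,0,0.006,-0.02,0,0.3],
  [0,0,0,0.006,-0.02,0,0.3],
])

```text
time: 14.62
tool_pos: [0.5484, 0.0487, 0.129]
tcp_rot: [-3.13, -0.267, 0.009]
wrist_force: [0.6, 0.2, -2.0]
width: 0.572
grip_force: 43.0
```

>>> drive_tool([
  [0,0,0,0,0,0,0.3],
  [0,0,0,0,0,0,0.3],
  [0,0,0,0,0,0,0.3],
])

```text
time: 14.87
tool_pos: [0.5493, 0.0468, 0.1301]
tcp_rot: [3.13, 0.266, -0.006]
wrist_force: [-0.3, 0.5, -1.9]
width: 0.569
grip_force: 43.0
```

Run:
```python
from m import *
s,p=wristpic();z=s["tool_pos"][2]-.0152;show(s,p,"head",z,z+.03);print(s["tcp_rot"])
y=.169;d=np.array([.5517,.0468])-s["tool_pos"][:2];print("tx,ty",d@[np.cos(y),np.sin(y)],d@[np.sin(y),-np.cos(y)])
```

```text
tcp [0.5493 0.0468 0.1301] yaw 0.1697 jig [-0.0312 -0.0006] F [-0.3  0.5 -1.9]
head [369.5, 252.5, 467.1, 323.4] 0.87 [ 0.4924 -0.2114 -1.9226] cost 0.909 jig [-0.1311 -0.2455] yawj -2.093
head [205.6, 174.5, 309.9, 321.4] 0.7 [0.5451 0.0467 0.1565] cost 0.065 jig [-0.0354 -0.0001] yawj -0.014
[ 3.12996962  0.26619303 -0.0062104 ]
tx,ty 0.0023485476574487576 0.000440702540087697
```

>>> drive_tool([
  [0,0,0,0.0023,0,0.02,0.3],
  [0,0,0,0,0,0.02,0.3],
  [0,0,0,0,0,0.02,0.3],
  [0,0,0,0,0,0.01,0.3],
  [0,0,0,0,0,0.006,0.3],
  [0,0,0,0,0,0,0.3],
  [0,0,0,0,0,0,0.3],
  [0,0,0,0,0,0,0.3],
])

```text
time: 15.63
tool_pos: [0.5543, 0.0474, 0.0575]
tcp_rot: [3.13, 0.265, 0.003]
wrist_force: [0.5, 0.8, -1.8]
width: 0.573
grip_force: 42.9
```

>>> drive_tool([
  [0,0,0,-0.0027,0,0.004,0.3],
  [0,0,0,0,0,0.003,0.3],
  [0,0,0,0,0,0,0.3],
  [0,0,0,0,0,0,0.3],
  [0,0,0,0,0,0,0.3],
])

```text
time: 16.05
tool_pos: [0.5505, 0.0472, 0.0494]
tcp_rot: [3.13, 0.265, 0.0]
wrist_force: [-1.4, -0.4, -2.1]
width: 0.568
grip_force: 43.0
```

Run:
```python
from m import *
for i in range(3):
    s,p=wristpic();print(jig(s["tool_pos"]),s["tool_pos"][2],s["wrist_force"][2],s["tcp_rot"])
pickle.dump(p,open("pk.pkl","wb"));cv2.imwrite("pics/k.png",p["color"][:,:,::-1])
```

```text
[-0.03003109 -0.00047096] 0.049400967362118006 -2.0961243354124237 [3.13033328e+00 2.65499104e-01 3.54460787e-04]
[-0.02993432 -0.00048656] 0.04946845901989522 -1.3353341318420784 [3.13030539e+00 2.65583181e-01 5.48332552e-04]
[-0.02993451 -0.00049678] 0.04944598450057927 -0.6557593005841278 [3.13035481e+00 2.65422575e-01 4.51713770e-04]
```

View pics/k.png

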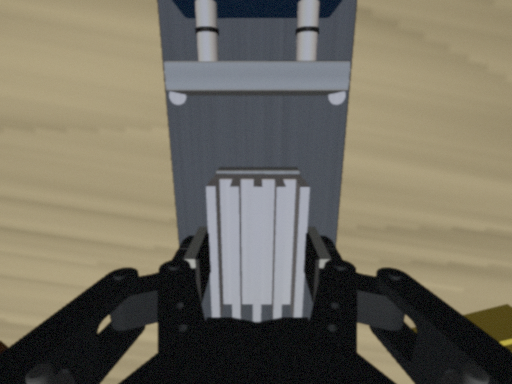

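Fin tops start at row 187; the plate's front shows just ahead of the head at rows 168–173, centred laterally (columns 217–299 against 207–309, nearer the camera).

Run:
```python
from m import *
p=pickle.load(open("pk.pkl","rb"));q=dict(intrinsics=p["intrinsics"],world_from_camera=p["mount"])
g=cv2.cvtColor(p["color"],cv2.COLOR_RGB2GRAY)[160:195,240:275].mean(1).round();print(list(zip(range(160,195),g.astype(int).tolist())))
t=lambda r,z:round(p2w(q,(257,r),z)[0][0]-.04,4)
print("plate bottom z.02",[(r,t(r,.0294)) for r in(167,168,169)]);print("plate top",[(r,t(r,.0174)) for r in(170,171,172,173,174)])
print("head bottom",[(r,t(r,.0152)) for r in(172,173,174,175)]);print("fin top",[(r,t(r,-.0148)) for r in(185,186,187)])
```

```text
[(160, 81), (161, 81), (162, 81), (163, 81), (164, 81), (165, 80), (166, 74), (167, 63), (168, 58), (169, 69), (170, 98), (171, 123), (172, 131), (173, 116), (174, 90), (175, 74), (176, 72), (177, 74), (178, 92), (179, 123), (180, 139), (181, 143), (182, 143), (183, 143), (184, 143), (185, 145), (186, 153), (187, 162), (188, 166), (189, 166), (190, 166), (191, 166), (192, 166), (193, 166), (194, 166)]
plate bottom z.02 [(167, np.float64(-0.0046)), (168, np.float64(-0.0052)), (169, np.float64(-0.0058))]
plate top [(170, np.float64(-0.0039)), (171, np.float64(-0.0045)), (172, np.float64(-0.0052)), (173, np.float64(-0.0058)), (174, np.float64(-0.0064))]
head bottom [(172, np.float64(-0.0047)), (173, np.float64(-0.0053)), (174, np.float64(-0.0059)), (175, np.float64(-0.0065))]
fin top [(185, np.float64(-0.0044)), (186, np.float64(-0.0049)), (187, np.float64(-0.0054))]
```

>>> drive_tool([
  [0,0,0,0.0013,0,0.0008,0.3],
  [0,0,0,0,0,0.0005,0.3],
  [0,0,0,0,0,0.0005,0.3],
  [0,0,0,0,0,0,0.3],
  [0,0,0,0,0,0,0.3],
])

```text
time: 16.62
tool_pos: [0.5517, 0.0473, 0.0474]
tcp_rot: [-3.13, -0.265, 0.0]
wrist_force: [0.4, 0.7, -1.4]
width: 0.569
grip_force: 43.0
```

>>> drive_tool([
  [0,0,0,0,0,0.0006,0.3],
  [0,0,0,0,0,0.0006,0.3],
  [0,0,0,0,0,0,0.3],
  [0,0,0,0,0,0,0.3],
])

```text
time: 16.95
tool_pos: [0.5517, 0.0473, 0.0472]
tcp_rot: [3.13, 0.265, -0.0]
wrist_force: [-2.7, 0.0, 4.9]
width: 0.571
grip_force: 43.7
```

>>> drive_tool([
  [0,0,0,0,0,0,0.63],
  [0,0,0,0,0,0,0.75],
  [0,0,0,0,0,0,0.9],
  [0,0,0,0,0,0,1],
  [0,0,0,0,0,-0.02,1],
  [0,0,0,0,0,-0.04,1],
  [0,0,0,0,0,-0.04,1],
  [0,0,0,0,0,-0.03,1],
])

```text
time: 17.62
tool_pos: [0.5525, 0.0473, 0.1791]
tcp_rot: [3.13, 0.265, 0.003]
wrist_force: [1.4, 0.9, -0.0]
width: 1.003
grip_force: 0.0
```

>>> drive_tool([
  [0,0,0,-0.02,0,0,1],
  [0,0,0,-0.02,0,0,1],
  [0,0,0,0,0,0,1],
  [0,0,0,0,0,0,1],
])

```text
time: 17.95
tool_pos: [0.5117, 0.0405, 0.1764]
tcp_rot: [-3.13, -0.265, -0.001]
wrist_force: [0.5, 0.3, 0.2]
width: 1.0
grip_force: 0.0
```

Run:
```python
from m import *
s,p=wristpic();show(s,p,"head",.032,.062);show(s,p,"valve_plate",.02,.032)
pickle.dump(p,open("pl.pkl","wb"));cv2.imwrite("pics/l.png",cv2.resize(p["color"][60:240,140:380,::-1],(800,600),interpolation=cv2.INTER_CUBIC))
```

```text
tcp [0.5117 0.0405 0.1764] yaw 0.1689 jig [-0.0694 -0.0005] F [0.5 0.3 0.2]
head [361.8, 205.9, 445.4, 265.3] 0.9 [ 0.474  -0.122  -1.0913] cost 0.298 jig [-0.134  -0.1542] yawj -1.261
head [228.3, 104.5, 283.9, 191.2] 0.72 [0.5472 0.0474 0.1579] cost 0.023 jig [-0.0332  0.0004] yawj -0.012
tcp [0.5117 0.0405 0.1764] yaw 0.1689 jig [-0.0694 -0.0005] F [0.5 0.3 0.2]
valve_plate [32.2, 234.4, 107.0, 285.6] 0.87 [0.364  0.2459 2.3248] cost 0.224 jig [-0.1802  0.227 ] yawj 2.155
```

View pics/l.png

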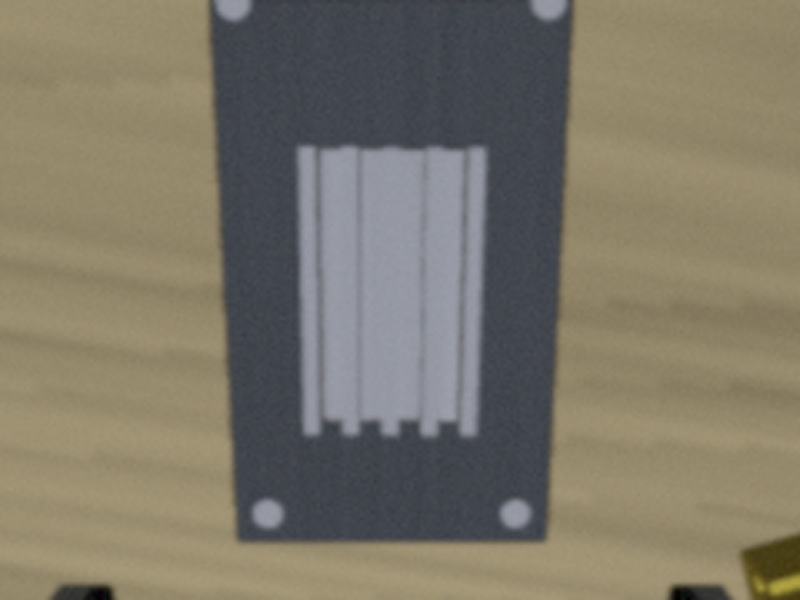

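The plate is hidden completely under the head and the pile is square. I'm moving behind it with the fingers narrowed for a two-point push.

>>> drive_tool([
  [0,0,0,-0.02,0,0,0.25],
  [0,0,0,-0.015,0.0005,0,0.25],
  [0,0,0,0,0,0.02,0.25],
  [0,0,0,0,0,0.03,0.25],
  [0,0,0,0,0,0.03,0.25],
  [0,0,0,0,0,0.03,0.25],
  [0,0,0,0,0,0.02,0.25],
  [0,0,0,0,0,0.01,0.25],
])

```text
time: 18.77
tool_pos: [0.4757, 0.0342, 0.0328]
tcp_rot: [-3.13, -0.265, 0.009]
wrist_force: [-0.4, -0.1, -0.2]
width: 0.252
grip_force: 0.0
```

>>> drive_tool([
  [0,0,0,0,0,0.004,0.25],
  [0,0,0,0,0,0,0.25],
  [0,0,0,0,0,0,0.25],
])

```text
time: 19.02
tool_pos: [0.4792, 0.0342, 0.0332]
tcp_rot: [3.13, 0.265, 0.003]
wrist_force: [-0.5, -0.1, -0.8]
width: 0.248
grip_force: 0.0
```

```bash
cat > st.py <<'E'
from m import *
s,p=wristpic();f=s["wrist_force"];show(s,p,"head",.032,.062);print(s["tcp_rot"],"Fx jig",f[:2]@RJ,s["width"])
E
python3 st.py
```

```text
tcp [0.4792 0.0342 0.0332] yaw 0.1691 jig [-0.1025 -0.0011] F [-0.5 -0.1 -0.8]
head [437.3, 242.6, 511.3, 344.8] 0.83 [ 0.4701 -0.1251  1.2527] cost 0.152 jig [-0.1383 -0.1566] yawj 1.083
head [186.4, 2.1, 324.9, 211.2] 0.63 [0.5491 0.0473 0.1608] cost 0.046 jig [-0.0313 -0.0001] yawj -0.009
[3.13027686e+00 2.65354958e-01 2.53489463e-03] Fx jig [-0.50716498 -0.02523726] 0.24794413099774631
```

>>> drive_tool([
  [0,0,0,0,0,0.005,0.25],
  [0,0,0,0,0,0.004,0.25],
  [0,0,0,0,0,0,0.25],
  [0,0,0,0.004,0,0,0.25],
  [0,0,0,0.004,0,0,0.25],
  [0,0,0,0.003,0,0,0.25],
  [0,0,0,0,0,0,0.25],
])

```text
time: 19.7
tool_pos: [0.4901, 0.0362, 0.0237]
tcp_rot: [3.13, 0.265, 0.002]
wrist_force: [-0.0, -0.4, 0.3]
width: 0.252
grip_force: 0.0
```

>>> drive_tool([
  [0,0,0,0.003,0,0,0.25],
  [0,0,0,0.003,0,0,0.25],
  [0,0,0,0.003,0,0,0.25],
  [0,0,0,0.003,0,0,0.25],
  [0,0,0,0.003,0,0,0.25],
  [0,0,0,0,0,0,0.25],
])

```text
time: 20.2
tool_pos: [0.5038, 0.0386, 0.0232]
tcp_rot: [-3.13, -0.265, -0.0]
wrist_force: [-0.5, 1.0, 0.3]
width: 0.252
grip_force: 0.6
```

```bash
python3 st.py
```

```text
tcp [0.5038 0.0386 0.0232] yaw 0.1691 jig [-0.0774 -0.001 ] F [-0.5  1.   0.3]
head [180.9, 48.5, 328.4, 259.2] 0.73 [0.5535 0.0481 0.1617] cost 0.052 jig [-0.0269 -0.0001] yawj -0.008
head [440.2, 280.8, 512.0, 354.8] 0.69 [ 0.4812 -0.1281  0.9716] cost 0.241 jig [-0.1279 -0.1615] yawj 0.802
[-3.13031064e+00 -2.65224921e-01 -2.41927324e-05] Fx jig [-0.35080136  1.12263545] 0.251983263966152
```

>>> drive_tool([
  [0,0,0,0.003,0,0,0.25],
  [0,0,0,0.004,0,0,0.25],
  [0,0,0,0.004,0,0,0.25],
  [0,0,0,0.004,0,0,0.25],
  [0,0,0,0.004,0,0,0.25],
  [0,0,0,0.004,0,0,0.25],
  [0,0,0,0.003,0,0,0.25],
  [0,0,0,0,0,0,0.25],
])

```text
time: 20.97
tool_pos: [0.5304, 0.0431, 0.0235]
tcp_rot: [3.13, 0.265, 0.002]
wrist_force: [-1.1, -0.2, -0.4]
width: 0.251
grip_force: 0.0
```

>>> drive_tool([
  [0,0,0,0.003,0,0,0.25],
  [0,0,0,0.003,0,0,0.25],
  [0,0,0,0.002,0,0,0.25],
  [0,0,0,0,0,0,0.25],
  [0,0,0,0,0,0,0.25],
])

```text
time: 21.38
tool_pos: [0.5378, 0.0444, 0.0234]
tcp_rot: [-3.13, -0.265, -0.002]
wrist_force: [0.1, -0.4, 0.7]
width: 0.25
grip_force: 0.1
```

```bash
python3 st.py
```

```text
tcp [0.5378 0.0444 0.0234] yaw 0.1691 jig [-0.043 -0.001] F [ 0.1 -0.4  0.7]
head [180.9, 48.1, 331.1, 256.8] 0.73 [ 0.5874  0.0539 -2.9836] cost 0.05 jig [ 0.0075 -0.    ] yawj -3.154
head [471.9, 319.8, 512.0, 354.9] 0.69 [ 0.5619 -0.1353 -1.1708] cost 0.903 jig [-0.0497 -0.1822] yawj -1.341
[-3.13032262e+00 -2.65345070e-01 -2.33571562e-03] Fx jig [ 0.02240509 -0.42273522] 0.2500881345938817
```

>>> drive_tool([
  [0,0,0,0.002,0,0,0.25],
  [0,0,0,0.002,0,0,0.25],
  [0,0,0,0.002,0,0,0.25],
  [0,0,0,0.002,0,0,0.25],
  [0,0,0,0,0,0,0.25],
  [0,0,0,0,0,0,0.25],
])

```text
time: 21.98
tool_pos: [0.5423, 0.0451, 0.0229]
tcp_rot: [3.13, 0.266, -0.009]
wrist_force: [-8.5, -3.0, 6.8]
width: 0.248
grip_force: 4.3
```

```bash
python3 st.py
python3 - <<'E'
from h import *
s,p=wristpic();pickle.dump(p,open("pn.pkl","wb"));cv2.imwrite("pics/n.png",cv2.resize(p["color"][0:300,120:400,::-1],(560,600),interpolation=cv2.INTER_CUBIC))
E
```

```text
tcp [0.5423 0.0451 0.0229] yaw 0.1693 jig [-0.0384 -0.0011] F [-8.5 -3.   6.8]
head [475.3, 324.5, 510.7, 354.1] 0.79 [ 0.5259 -0.143  -0.5943] cost 0.164 jig [-0.0864 -0.1838] yawj -0.764
head [179.8, 46.8, 330.8, 258.1] 0.7 [0.592  0.0546 0.1629] cost 0.048 jig [ 0.0121 -0.0002] yawj -0.007
[ 3.12988013  0.26561743 -0.0089596 ] Fx jig [-8.9073761  -1.50295063] 0.24781691793657484
```

View pics/n.png

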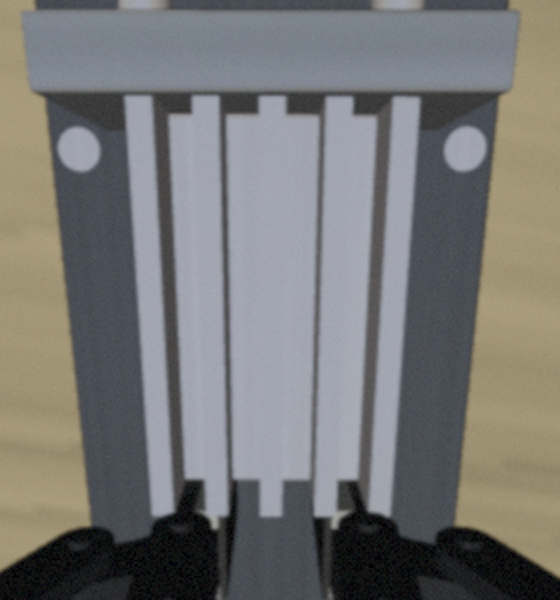

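The head sits square on the stop face, with the stop only slightly in (about 2 mm). I'm continuing slowly and easing the downward drag.

>>> drive_tool([
  [0,0,0,0.001,0,-0.0005,0.25],
  [0,0,0,0.001,0,-0.0005,0.25],
  [0,0,0,0.001,0,0,0.25],
  [0,0,0,0.001,0,0,0.25],
  [0,0,0,0.001,0,0,0.25],
  [0,0,0,0,0,0,0.25],
  [0,0,0,0,0,0,0.25],
])

```text
time: 22.72
tool_pos: [0.5452, 0.0455, 0.0229]
tcp_rot: [3.13, 0.266, -0.015]
wrist_force: [-11.6, -4.2, 6.0]
width: 0.254
grip_force: 5.8
```

```bash
python3 st.py
```

```text
tcp [0.5452 0.0455 0.0229] yaw 0.1694 jig [-0.0355 -0.0012] F [-11.6  -4.2   6. ]
head [479.2, 327.0, 510.1, 356.7] 0.71 [ 0.528  -0.1445 -0.5936] cost 0.136 jig [-0.0846 -0.1856] yawj -0.764
[ 3.12952529  0.26569663 -0.01513336] Fx jig [-12.16830757  -2.20655184] 0.2542826404262628
```

>>> drive_tool([
  [0,0,0,0.001,0,-0.0005,0.25],
  [0,0,0,0.001,0,-0.0005,0.25],
  [0,0,0,0.001,0,-0.0005,0.25],
  [0,0,0,0.001,0,0,0.25],
  [0,0,0,0.001,0,0,0.25],
  [0,0,0,0.001,0,0,0.25],
  [0,0,0,0,0,0,0.25],
  [0,0,0,0,0,0,0.25],
])

```text
time: 23.48
tool_pos: [0.5491, 0.0461, 0.023]
tcp_rot: [3.129, 0.266, -0.021]
wrist_force: [-12.7, -5.2, 1.9]
width: 0.249
grip_force: 6.6
```

```bash
python3 st.py
```

```text
tcp [0.5491 0.0461 0.023 ] yaw 0.1695 jig [-0.0315 -0.0012] F [-12.7  -5.2   1.9]
head [485.0, 329.9, 510.4, 354.7] 0.76 [ 0.5304 -0.1466 -0.5932] cost 0.132 jig [-0.0826 -0.188 ] yawj -0.763
head [182.5, 48.5, 330.2, 260.0] 0.6 [0.5988 0.0556 0.1644] cost 0.057 jig [ 0.0191 -0.0003] yawj -0.006
[ 3.12921719  0.26579035 -0.02143787] Fx jig [-13.38526563  -2.9878843 ] 0.24943919948819093
```

>>> drive_tool([
  [0,0,0,0.001,0,0,0.25],
  [0,0,0,0.001,0,0,0.25],
  [0,0,0,0.001,0,0,0.25],
  [0,0,0,0.001,0,0,0.25],
  [0,0,0,0,0,0,0.25],
  [0,0,0,0,0,0,0.25],
  [0,0,0,0,0,0,0.25],
])

```text
time: 24.17
tool_pos: [0.5512, 0.0465, 0.023]
tcp_rot: [3.129, 0.266, -0.027]
wrist_force: [-17.9, -7.3, 8.4]
width: 0.25
grip_force: 9.2
```

```bash
python3 st.py
python3 - <<'E'
from h import *
from workcell import read_camera
s,p=wristpic();t=read_camera("side")
a=cv2.resize(p["color"][0:300,120:400,::-1],(400,430),interpolation=cv2.INTER_CUBIC)
b=cv2.resize(t["color"][150:225,205:295,::-1],(400,333),interpolation=cv2.INTER_CUBIC)
im=np.zeros((430,800,3),np.uint8);im[:,:400]=a;im[:333,400:]=b;cv2.imwrite("pics/o.png",im)
E
```

```text
tcp [0.5512 0.0465 0.023 ] yaw 0.1697 jig [-0.0294 -0.0012] F [-17.9  -7.3   8.4]
head [181.0, 48.8, 328.2, 260.7] 0.78 [0.6009 0.056  0.1663] cost 0.057 jig [ 0.0212 -0.0003] yawj -0.004
head [485.1, 333.0, 511.2, 355.1] 0.74 [ 0.5319 -0.1477 -0.5925] cost 0.145 jig [-0.0813 -0.1893] yawj -0.763
[ 3.12888097  0.26615449 -0.02744418] Fx jig [-18.91458641  -4.14791678] 0.25049814629199835
```

View pics/o.png

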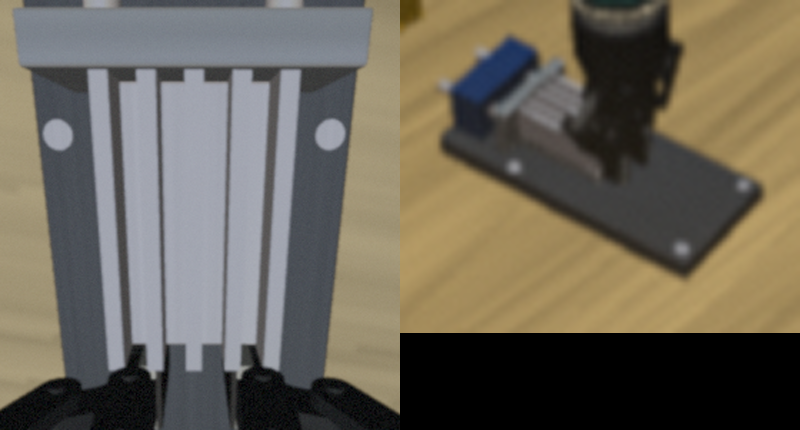

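Both views show the head square against the stop, and the fit puts the stop about 11 mm in. The force is steady, so I'm handing in.

```bash
python3 -c "
from workcell import workorder
print(workorder.finish_job())"
```

```text
the job is handed in; nothing more can be done
None
```

I placed the valve plate and head on the jig, pushed the pile square against the stop, and handed the job in while still holding the push. The wrist camera puts the stop about 11 mm in; the tool was pushing about 19 N, more than the 13–17 N expected. I never saw the plate's contact with the stop because the head hides it, and the hand-in returned no verdict.

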